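# Draw a sample tray tight into its dock with a cam lock

## Robot

A 6-joint arm with a two-finger parallel gripper is mounted at the origin on a cart in front of the work surface, level with it; the furniture and walls round the work are solid. World frame = base frame: x ahead of the robot, y to its left, z up, the work surface at z = 0. Lengths are in m, angles in rad, forces in N, time in s.
With the tool pointing down it reaches from about 0.35 to 0.975 m from the base axis. Payload 4.9 kg.
Tool frame: the origin (TCP) lies at the very end of the fingers, on their centre line; the grasp point (between the pads) lies 19 mm behind it; z points along the fingers, y is the line along which they close (so a half turn about z gives the same grasp; the last joint's range is limited). The gripper opens to 85 mm and grips with 20 to 120 N. Pads are 22 mm wide; open, the fingers measure 114 mm over their backs; the gripper's body (76 mm by 85 mm) begins 54 mm behind the grasp point. The pads swing forward as they close: fully open they stand 13 mm farther back than shut.
Start: joints at [1.09, 0.053, 1.613, -0, 1.476, -0.119], TCP at [0.221, 0.585, 0.206] pointing down, gripper open.
Joint ranges: [-3.01, 3.01], [-1.01, 2.22], [0.06, 2.58], [-1.02, 4.17], [0.09, 2.62], [-3.14, 3.14]. Speed limits (rad/s): [2.57, 2.57, 3.14, 3.14, 3.14, 3.14].

## Interface

Orientations are given as a unit quaternion [w, x, y, z].
In Python, from plant import state, optics, ticket, nets gives the robot as it stands. The module is installed in compiled form; this text tells all that it offers.
- The arm moves only by the shell command python3 -m inch 'ROWS' [OPENING]. ROWS is JSON, a list of rows, each an object of numbers: "dx", "dy", "dz": the shift along the tool's x, y, z as a fraction of full scale; "rx", "ry", "rz": the turn, a rotation vector about the tool's x, y, z as a fraction of full scale. In form: [{"dx": .., "dy": .., "dz": .., "rx": .., "ry": .., "rz": ..}, ...]. A call has 1 to 5 rows; each row is the pose to reach, as a shift and turn from the pose commanded when the call began, along the tool's axes at that moment; what a row does not reach only later rows make up. Full scale, the value 1, is 0.8 m for a shift and 1.5 rad for a turn. A row lasts 1/10 s, in which the tool goes at most 50 mm and 8.59 degrees, less where a joint would pass 70% of its speed; a pose out of reach is approached as far as the arm can. A call with a number of a shift or a turn outside -1 to 1 is refused whole. A call with a gripper value outside its range is refused whole. OPENING is the opening, from -1 (shut) to 1 (fully open), set as the call begins (- or left out, the last holds). The fingers move at their own pace and stop on an object; the grip force is fixed at half the most. Time passes only in rows, so rows that repeat a pose let the fingers close. It gives the time, the measured TCP pose, the force, the opening and the grip force at its end, in the units of the state.
- state(): the state, without advancing time (a new reading comes with each control period).
- optics.grab_frame(name): name is "scene" or "top" or "wrist"; returns the picture (480x640x3 uint8, red, green, blue); there is no depth.
- optics.camera_info(name): a dict with "fx", "fy", "cx", "cy" (pixels), "R" (3x3) and "t" (3): a world point X has camera coordinates R X + t. Camera axes: x right, y down, z forward; pixel columns grow to the right and rows downward; lengths in m; the calibration is good to about 2 mm. A picture is of the moment at which its call begins: read the wrist's pose just before it. camera_info takes no time and is no camera call; for the wrist camera it gives the pose at the moment of the call.
- ticket.job_done(): hands the job in; it is judged then, once.
Trained networks look in the newest picture that a camera, given by its name, has taken for a name from the list of things; names that differ only in an ending like _2 or _b are one class to them, and where a whole thing is asked for, a point or a joint stands for the part that bears it (a point fixed in the world has none). Each returns a list of dicts, best first, with "confidence" (0 to 1); they miss things now and then, are a little off and sometimes report something else, mostly with a low value. They report only what shows in the picture. A call takes as long as a camera call.
- nets.boxes_of(camera, name): "bbox" ([centre column, centre row, width, height] in pixels, round what is visible of it).
- nets.outline_of(camera, name): "pixels" (480x640 bool, what is visible of it) and "bbox" ([centre column, centre row, width, height] in pixels, round what is visible of it).
The state is a dict: "time": time; "joint_pos": joint angles; "joint_vel": joint speeds; "joint_efforts": joint torques, N m; "tool_pos": TCP position; "tool_rot": TCP orientation; "contact_force": force on the tool from outside, world axes, zero at the start; "ft_torque": the same for the moment, N m; "gripper_width": opening from 0.0 (shut) to 1.0 (fully open); "grasp_force": force on a finger pad.
Only numpy, scipy, OpenCV 4.12 (cv2) and the standard library are available. Lean on these libraries where they do the work, as an engineer would, in place of code of your own. Each camera call takes 0.05 s, during which the arm holds its last target. There are 200 camera calls.

## Task

Load the vial tray into the sample dock and lock it: turn the dock's cam lock back anticlockwise to its open stop, carry the tray over by its handle, keeping it upright, set it between the guides and slide it in until its ball-headed stud is inside the cam and the spring plungers just begin to push back. Then let go of the tray and turn the cam lock clockwise to its closed stop, so that the cam draws the tray square and tight against the dock. Leave the beaker, spanner, column and dropper bottle where they are.

Things in the scene. Friction and masses are not known exactly. Their poses are not given: they have to be found in the camera images.
- dock: Sample dock, fixed: grey plate 5 mm thick with slippery runners, 216 mm wide (y), from x = -175 to +36 mm. Origin on the cam lock's upright axis at bench height; z up; the tray goes in along +x. A wall (x = -40 to -28 mm, 140 mm wide, 44 mm high) crosses it; a 17 mm gap in its middle, open above a 19 mm high sill, lets the stud through to the cam. Cam housing behind: 44 mm high, 72 mm wide.
- guide_mouth (a point): At the height of the runners' tops (6 mm above the bench), midway between the outer ends of its two steel side guides, 151 mm on the -x side of the cam axis. The guides' tops are 20 mm above the bench; inside they are 206 mm apart here, narrowing to 186.5 mm at x = -100 mm and straight from there to x = -32 mm. Axes as the dock's.
- stop_face (a point): Centre of the wall's -x face, the stop face: 40 mm on the -x side of the cam axis, 30 mm above the bench; axes as the dock's. The tray is home when its plate_face meets this point. Two brass spring plungers stand 4 mm out of the face, 47 mm to either side; each pushes with 0.8 N when first touched, 2.8 N when pressed flush.
- cam (a joint): Cam lock, a steel drum 46 mm across. Rad: 0 at the open stop, growing clockwise seen from above, 2.4 at the closed stop. At 0 its mouth faces the coming stud; above 0.2 the mouth is blocked. Turned clockwise, spiral jaws hook behind the stud head from about 0.6, draw it in up to 2.15, then hold it. It takes 0.05 N m, up to 0.3 while drawing, and stays where it is left.
- knob_grip (a point): Point on the cam's axis at the height to grip its black thumb-turn, 70 mm above the bench. The thumb-turn is a bar 38 mm long, 12 mm thick, 49 to 85 mm above the bench, with a white index line on the end over the mouth; with the cam at 0 the bar lies along the dock's x, index line to -x (tray side). The point is fixed to the dock, axes as the dock's: it does not turn with the cam.
- cam_axis (a point): Point on the cam's axis at stud height, 30 mm above the bench; axes as the dock's. The jaws can hook the stud head only if its centre is within 12 mm of this point when they come round; further out the jaw strikes the head. With the tray home the head's centre is 6 mm from it; where the plungers first touch the tray, 10 mm.
- tray: Loose aluminium tray, 98 mm (x, from -46 to +52) by 184 mm (y), a blue vial rack fixed in it, vial tops 40 mm high; 0.4 to 0.65 kg. Origin at its underside, below the rack's middle; z up. Its +x end, with the stud in the middle of a docking plate 42 mm high and 126 mm wide, goes into the dock first. Standing in the dock its underside is 6 mm above the bench.
- tray_handle (a point): Centre of the tray's black handle grip: a bar 16 mm thick (x), 92 mm long (y), 18 mm high, on a steel bail across the tray, 100 mm above the tray's underside, 3 mm on the +x side of its origin, above the centre of mass. Free for 50 mm below. Axes as the tray's.
- plate_face (a point): Middle of the docking plate's outer (+x) face, where the stud begins: 52 mm from the tray's origin, 24 mm above its underside. Axes as the tray's.
- stud_head (a point): Centre of the stud's ball head (14 mm across, on a neck 6 mm thick), 34 mm out along +x from plate_face, 24 mm above the tray's underside. Next to the plate the stud has a tapered shoulder, 14 mm long and 15 mm thick, that centres it in the wall's gap. Axes as the tray's.
- beaker: Bystander: glass beaker, 72 mm wide, 93 mm high, standing beyond the dock on its left.
- open_spanner: Bystander: open-ended spanner, 132 mm long, flat on the bench, left of the dock.
- column: Bystander: steel separation column, 117 mm long, 15 mm thick, lying beyond the tray.
- dropper_bottle: Bystander: brown dropper bottle, 32 mm wide, 68 mm high, beyond the tray on the left.

How it is judged:
On the way, in this order (a step that is already met when the one before it is completed fails the run):
1. the cam lock has been turned back to its open stop (within 0.15 rad) (value of joint cam below 0.15 rad), for 0.2 s.
2. the tray stands in the dock with its stud head inside the open cam, within 12 mm of the axis (x of stud_head in the frame of cam_axis above -0.012 m and y of stud_head in the frame of cam_axis between -0.004 and 0.004 m and z of stud_head in the frame of cam_axis below 0.003 m and value of joint cam below 0.5 rad), for 0.2 s.
At the end, for the whole second after the job is handed in: Cam lock past 2.2 rad (stop at 2.4); docking plate within 1.5 mm of the stop face; stud head within 4 mm of the cam's centre line sideways and no more than 3 mm above it; tray square to the dock and level within 0.03 rad, at rest, released (value of joint cam above 2.2 rad and x of plate_face in the frame of stop_face above -0.0015 m and y of stud_head in the frame of cam_axis between -0.004 and 0.004 m and z of stud_head in the frame of cam_axis below 0.003 m and angle between the x axis of tray and the x axis of dock, either way round below 0.03 rad and angle between tray's own z axis and vertical below 0.03 rad and linear speed of tray below 0.01 m/s); the robot touches nothing.
It fails at once if the tray is tipped by more than 0.5 rad (angle between tray's own z axis and vertical above 0.5 rad).
It fails at once if the beaker is moved by more than 25 mm (distance of beaker from where it was at the start of the episode above 0.025 m).
It fails at once if the spanner is moved by more than 25 mm (distance of open_spanner from where it was at the start of the episode above 0.025 m).
It fails at once if the column is moved by more than 25 mm (distance of column from where it was at the start of the episode above 0.025 m).
It fails at once if the dropper bottle is moved by more than 25 mm (distance of dropper_bottle from where it was at the start of the episode above 0.025 m).
It also fails if it takes over 70 s, if anything falls off the work surface, if the arm or the gripper's body presses on something with over 40 N, if the wrist force passes 120 N, or if a joint passes its speed limit or range.

## Working session

There is one attempt and no reset: what is moved stays moved. The work goes in short steps, Python scripts to look and compute and a shell command to move; the robot and the scene stay as the last step left them, time stands still between calls to the robot, and variables do not carry over. Pictures are saved under pics/ and viewed, at most 11 in all, crops included, and the job is handed in when it is done.

```bash
mkdir -p pics; cat > h.py <<'E'
import numpy as np, cv2
from plant import state, optics, ticket, nets
from scipy.spatial.transform import Rotation as Rn
def snap(c,fn=None):
    i=optics.camera_info(c); im=optics.grab_frame(c)
    if fn: cv2.imwrite('pics/'+fn+'.png',cv2.cvtColor(im,cv2.COLOR_RGB2BGR))
    return im,i
def proj(i,X):
    R=np.array(i['R']);t=np.array(i['t']); c=R@np.array(X,float)+t
    return np.array([i['fx']*c[0]/c[2]+i['cx'],i['fy']*c[1]/c[2]+i['cy']])
def back(i,uv,z):
    R=np.array(i['R']);t=np.array(i['t'])
    d=R.T@np.array([(uv[0]-i['cx'])/i['fx'],(uv[1]-i['cy'])/i['fy'],1.]); o=-R.T@t
    return o+d*(z-o[2])/d[2]
def toolrot(s=None):
    s=s or state(); q=s['tool_rot']; return Rn.from_quat([q[1],q[2],q[3],q[0]])
def goto(xyz,yaw_y=None):
    """rows fractions to go to xyz with tool pointing down and tool y at yaw_y (mod pi)"""
    s=state(); r=toolrot(s); M=r.as_matrix()
    d=M.T@(np.array(xyz)-np.array(s['tool_pos']))/0.8
    if yaw_y is None: yaw_y=np.arctan2(M[1,1],M[0,1])
    cur=np.arctan2(M[1,1],M[0,1]); dy=(yaw_y-cur+np.pi/2)%np.pi-np.pi/2; a=cur+dy
    y=np.array([np.cos(a),np.sin(a),0]);z=np.array([0,0,-1.]);T=np.stack([np.cross(y,z),y,z],1)
    rv=(r.inv()*Rn.from_matrix(T)).as_rotvec()/1.5
    print('d',d.round(4),'r',rv.round(4),'yaw now',cur.round(3),'j6',round(s['joint_pos'][5],3),'t',s['time'])
E
python3 - <<'E'
from h import *
for c in ('top','scene'):
    im,i=snap(c,c+'0')
    print(c,i)
    for n in ('dock','cam','tray','tray_handle','stud_head','beaker','open_spanner','column','dropper_bottle'):
        for b in nets.boxes_of(c,n)[:2]: print(n,np.round(b['bbox'],1),round(b['confidence'],2))
print(state())
E
```

```text
top {'fx': 577.2431219846301, 'fy': 577.2431219846301, 'cx': 313.8761190233713, 'cy': 238.9172213037635, 'R': array([[ 0.01886839, -0.99978534, -0.00855953],
       [-0.987392  , -0.01728739, -0.15734735],
       [ 0.1571656 ,  0.0114205 , -0.98750623]]), 't': array([0.1445447 , 0.6454038 , 1.14337252])}
dock [464.  270.6 110.3 101.1] 0.77
cam [461.8 239.2  20.7  24.9] 0.81
cam [308.8 218.7  13.   60.7] 0.61
tray [247.5 312.6  94.4  68.1] 0.84
tray [169.9 236.   18.4  16.8] 0.47
tray_handle [249.  311.7  96.2  66.8] 0.88
stud_head [245.8 312.6  96.7  67.8] 0.69
stud_head [462.  237.7  19.7  21.3] 0.65
beaker [354.4 177.7  35.7  38.4] 0.92
beaker [464.1 272.4 112.3 102.8] 0.41
open_spanner [310.2 216.8  14.7  56.8] 0.56
open_spanner [462.3 271.8 111.4  98.7] 0.54
column [247.1 207.1  36.3  47.6] 0.61
dropper_bottle [168.4 239.1  19.3  15.5] 0.66
scene {'fx': 448.9770864623162, 'fy': 448.9770864623162, 'cx': 323.5117488011815, 'cy': 239.5131392655133, 'R': array([[ 0.84155297, -0.54017159, -0.0018063 ],
       [-0.40808695, -0.63357553, -0.65730289],
       [ 0.35391191,  0.55389232, -
[... 427 characters left out ...]
000567e+00,  5.26881248e-02,  1.61291761e+00, -2.08246655e-05,
        1.47599921e+00, -1.19017729e-01]), 'joint_vel': array([-7.80755516e-04,  1.25930053e-03, -1.12956429e-03, -1.57499761e-05,
        6.28261892e-04,  7.33573882e-04]), 'joint_efforts': array([ 8.93566485e-04, -3.93699217e+01, -3.70473146e+01, -1.19549049e-04,
        4.06737609e-04,  3.09452357e-07]), 'tool_pos': array([0.2212114 , 0.58451401, 0.20580041]), 'tool_rot': array([ 8.08752219e-06,  1.79900676e-01,  9.83684780e-01, -8.93292612e-06]), 'contact_force': array([ 0.06509142, -0.55159908, -0.29711988]), 'ft_torque': array([-0.01487295, -0.03839258, -0.05526713]), 'grasp_force': 0.0, 'gripper_width': 0.9976570681294173}
```

```bash
python3 - <<'E'
import cv2
a=cv2.imread('pics/top0.png')[150:350,140:540]
cv2.imwrite('pics/top0c.png',cv2.resize(a,(800,400),interpolation=cv2.INTER_CUBIC))
E
```

```text
(no output)
```

View pics/top0c.png

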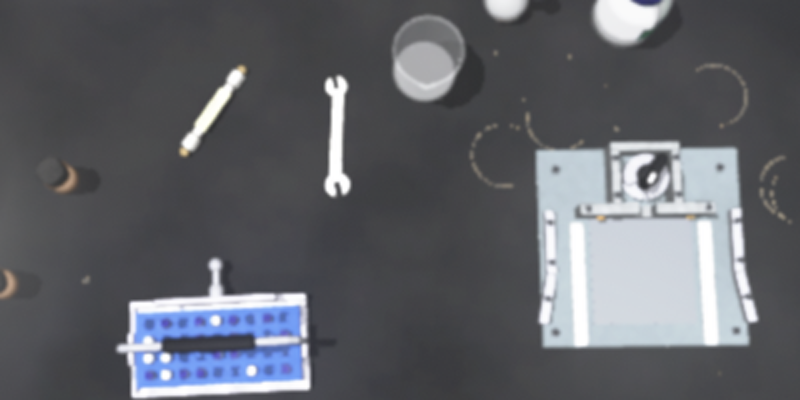

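The top view shows the dock at right, with plate corners at crop px (536,150), (738,148), (543,346) and (750,345), and the cam knob near (650,172). The tray is at lower left with its stud pointing up (+x) and its handle centre near (208,343). I'll compute poses from these.

```bash
python3 - <<'E'
from h import *
i=optics.camera_info('top'); f=lambda u,v:(140+u/2,150+v/2)
for n,p,z in [('TL',(536,150),.005),('TR',(738,148),.005),('BL',(543,346),.005),('BR',(750,345),.005),('knob',(652,171),.085),('drum',(645,176),.044),
 ('hL',(162,346),.109),('hR',(255,341),.109),('stud',(215,264),.024),('trTL',(131,303),.042),('trTR',(305,295),.042),('beak',(427,80),0),('botL',(60,178),.03)]:
    print(n,back(i,f(*p),z).round(3))
E
```

```text
TL [ 0.684 -0.046  0.005]
TR [ 0.69  -0.263  0.005]
BL [ 0.475 -0.052  0.005]
BR [ 0.48  -0.268  0.005]
knob [ 0.65  -0.15   0.085]
drum [ 0.651 -0.153  0.044]
hL [0.466 0.332 0.109]
hR [0.473 0.242 0.109]
stud [0.553 0.294 0.024]
trTL [0.51  0.377 0.042]
trTR [0.522 0.198 0.042]
beak [0.761 0.072 0.   ]
botL [0.641 0.46  0.03 ]
```

```bash
python3 - <<'E'
from h import *
i=optics.camera_info('wrist'); R=np.array(i['R']); c=-R.T@np.array(i['t']); s=state(); M=toolrot(s).as_matrix()
print('cam in tool',M.T@(c-np.array(s['tool_pos'])),'axes in tool\n',(R@M).round(3)); print(i['fx'],M.round(3))
goto([.62,-.155,.27],np.pi/2+.028)
E
```

```text
cam in tool [ 0.08088884 -0.00024522 -0.16852295] axes in tool
 [[-0.001  1.    -0.   ]
 [-0.949 -0.001 -0.316]
 [-0.316 -0.     0.949]]
403.5460669038325 [[-0.935  0.354  0.   ]
 [ 0.354  0.935 -0.   ]
 [-0.    -0.    -1.   ]]
d [-0.7934 -0.6881 -0.0802] r [-0.      0.     -0.2598] yaw now 1.209 j6 -0.119 t 1.0
```

```bash
P='python3 -m inch'; $P '[{"dx":-0.793,"dy":-0.688,"dz":-0.08,"rz":-0.26},{"dx":-0.793,"dy":-0.688,"dz":-0.08,"rz":-0.26},{"dx":-0.793,"dy":-0.688,"dz":-0.08,"rz":-0.26},{"dx":-0.793,"dy":-0.688,"dz":-0.08,"rz":-0.26},{"dx":-0.793,"dy":-0.688,"dz":-0.08,"rz":-0.26}]'; python3 -c "
from h import *
goto([.62,-.155,.27],np.pi/2+.028)"
```

```text
d [-0.7934 -0.6881 -0.0802] r [-0.      0.     -0.2598] yaw now 1.209 j6 -0.119 t 1.0validation failed for argument at $[0]...
```

```bash
python3 -m inch '[{"dx":-0.793,"dy":-0.688,"dz":-0.08,"rx":0,"ry":0,"rz":-0.26},{"dx":-0.793,"dy":-0.688,"dz":-0.08,"rx":0,"ry":0,"rz":-0.26},{"dx":-0.793,"dy":-0.688,"dz":-0.08,"rx":0,"ry":0,"rz":-0.26},{"dx":-0.793,"dy":-0.688,"dz":-0.08,"rx":0,"ry":0,"rz":-0.26},{"dx":-0.793,"dy":-0.688,"dz":-0.08,"rx":0,"ry":0,"rz":-0.26}]'; python3 -c "
from h import *
goto([.62,-.155,.27],np.pi/2+.028)"
```

```text
time: 1.5
tool_pos: [0.3394, 0.3648, 0.2251]
tool_rot: [0.0, -0.014, 1.0, 0.0]
contact_force: [0.5, 0.4, 0.3]
gripper_width: 1.004
grasp_force: 0.0
d [-0.3319 -0.6595 -0.0562] r [0.0003 0.0005 0.0006] yaw now 1.6 j6 -0.928 t 1.5
```

```bash
R='python3 -m inch'; python3 -m inch '[{"dx":-0.139,"dy":-0.276,"dz":-0.0235,"rx":0,"ry":0,"rz":0},{"dx":-0.139,"dy":-0.276,"dz":-0.0235,"rx":0,"ry":0,"rz":0},{"dx":-0.139,"dy":-0.276,"dz":-0.0235,"rx":0,"ry":0,"rz":0},{"dx":-0.139,"dy":-0.276,"dz":-0.0235,"rx":0,"ry":0,"rz":0},{"dx":-0.139,"dy":-0.276,"dz":-0.0235,"rx":0,"ry":0,"rz":0}]' >/dev/null
python3 -m inch '[{"dx":-0.193,"dy":-0.383,"dz":-0.0325,"rx":0,"ry":0,"rz":0},{"dx":-0.193,"dy":-0.383,"dz":-0.0325,"rx":0,"ry":0,"rz":0},{"dx":-0.193,"dy":-0.383,"dz":-0.0325,"rx":0,"ry":0,"rz":0},{"dx":-0.193,"dy":-0.383,"dz":-0.0325,"rx":0,"ry":0,"rz":0},{"dx":-0.193,"dy":-0.383,"dz":-0.0325,"rx":0,"ry":0,"rz":0}]' >/dev/null
python3 -c "
from h import *
goto([.62,-.155,.27],np.pi/2+.028)"
```

```text
d [-0.053  -0.1045 -0.009 ] r [ 0.      0.0004 -0.0002] yaw now 1.599 j6 -1.853 t 2.5
```

```bash
python3 -m inch '[{"dx":-0.053,"dy":-0.104,"dz":-0.009,"rx":0,"ry":0,"rz":0},{"dx":-0.053,"dy":-0.104,"dz":-0.009,"rx":0,"ry":0,"rz":0},{"dx":-0.053,"dy":-0.104,"dz":-0.009,"rx":0,"ry":0,"rz":0}]'
python3 - <<'E'
from h import *
im,i=snap('wrist','w1')
print(i['cx'],i['cy']);c=[.651,-.1555];a=.028
for b in nets.boxes_of('wrist','cam')[:2]: print(np.round(b['bbox'],1),b['confidence'])
D=lambda x,y,z:[c[0]+x*np.cos(a)-y*np.sin(a),c[1]+x*np.sin(a)+y*np.cos(a),z]
for p in [(0,0,.085),(0,0,.044),(.036,.108,.005),(.036,-.108,.005),(-.04,.07,.044),(-.04,-.07,.044)]: print(p,proj(i,D(*p)).round(1))
E
```

```text
time: 2.8
tool_pos: [0.6207, -0.1573, 0.269]
tool_rot: [-0.0, -0.012, 1.0, -0.001]
contact_force: [-0.5, 0.7, -0.5]
gripper_width: 1.002
grasp_force: 0.0
319.5694089155934 242.9544557084027
[323.1 228.2  43.1  55.3] 0.64
(0, 0, 0.085) [321.4 236.8]
(0, 0, 0.044) [321.2 224.6]
(0.036, 0.108, 0.005) [416.7 245.3]
(0.036, -0.108, 0.005) [226.  246.4]
(-0.04, 0.07, 0.044) [392.4 184.9]
(-0.04, -0.07, 0.044) [249.7 185.8]
```

View pics/w1.png

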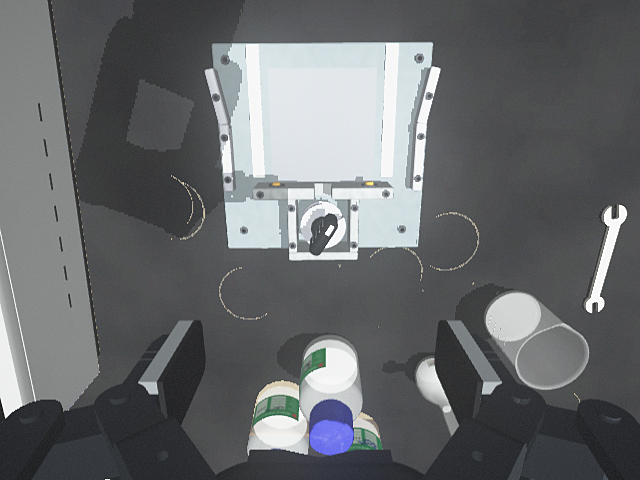

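The wrist view (up = world −x, right = +y) shows the dock close to the prediction, shifted about 2.5 px toward +y. The knob is at (323,232) and oblique. I'll enlarge it.

```bash
python3 - <<'E'
import cv2
a=cv2.imread('pics/w1.png')[170:270,220:430]
cv2.imwrite('pics/w1c.png',cv2.resize(a,(798,380),interpolation=cv2.INTER_CUBIC))
E
```

```text
(no output)
```

View pics/w1c.png

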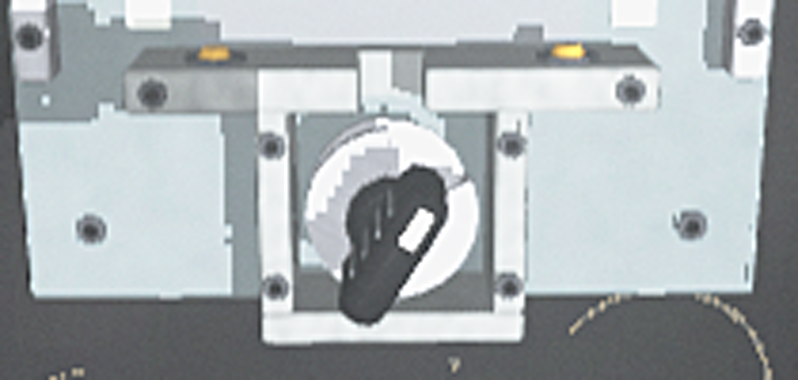

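The bar's top face runs from about crop (425,183) to (365,305), with the white index on the upper-right half. So the index points to −x/+y, which means the cam is turned clockwise by roughly 0.6.

```bash
python3 - <<'E'
from h import *
i=optics.camera_info('wrist'); f=lambda u,v:(220+u/3.8,170+v/3.8)
L=[back(i,p,.005) for p in [f(33,296),f(752,291),(213,43),(433,43)]]
for l in L: print(l.round(4))
for p in [(428,210),(405,247),(432,188),(367,308)]: print(back(i,f(*p),.085).round(4))
print('drum',back(i,f(393,208),.044).round(4))
m=(L[0]+L[1])/2; n=(L[2]+L[3])/2; a=np.arctan2(*(m-n)[1::-1]); v=L[1]-L[0]; print('yaw',a,np.arctan2(-v[0],v[1]))
print('yaw refs; axis from edges', (m-.036*np.array([np.cos(a),np.sin(a),0])).round(4),(n+.175*np.array([np.cos(a),np.sin(a),0])).round(4))
E
```

```text
[ 0.6906 -0.2547  0.005 ]
[ 0.6837 -0.0403  0.005 ]
[ 0.4805 -0.2603  0.005 ]
[ 0.4751 -0.047   0.005 ]
[ 0.6384 -0.1412  0.085 ]
[ 0.6478 -0.1464  0.085 ]
[ 0.633  -0.1404  0.085 ]
[ 0.6636 -0.1552  0.085 ]
drum [ 0.6497 -0.1488  0.044 ]
yaw 0.029192833443640688 0.03220442782202017
yaw refs; axis from edges [ 0.6512 -0.1486  0.005 ] [ 0.6527 -0.1486  0.005 ]
```

```bash
python3 -c "
from h import *
print(state()['tool_pos']);goto([.6505,-.151,.15],1.09)"
```

```text
[ 0.61943132 -0.15333814  0.26907697]
d [-0.039   0.0018  0.1488] r [ 3.000e-04 -7.000e-04  3.383e-01] yaw now 1.597 j6 -1.957 t 2.9
```

```bash
python3 -m inch '[{"dx":-0.039,"dy":0.002,"dz":0.149,"rx":0,"ry":0,"rz":0.338},{"dx":-0.039,"dy":0.002,"dz":0.149,"rx":0,"ry":0,"rz":0.338},{"dx":-0.039,"dy":0.002,"dz":0.149,"rx":0,"ry":0,"rz":0.338},{"dx":-0.039,"dy":0.002,"dz":0.149,"rx":0,"ry":0,"rz":0.338},{"dx":-0.039,"dy":0.002,"dz":0.149,"rx":0,"ry":0,"rz":0.338}]'
python3 - <<'E'
from h import *
im,i=snap('wrist','w2'); print(state()['tool_pos'])
print('axis top',proj(i,[.6505,-.151,.085]),'drum',proj(i,[.6505,-.151,.044]))
print({k:np.array(v).round(4).tolist() for k,v in i.items() if k in 'Rt'})
E
```

```text
time: 3.4
tool_pos: [0.6495, -0.1482, 0.149]
tool_rot: [-0.001, 0.236, 0.972, 0.0]
contact_force: [0.6, -0.0, 0.5]
gripper_width: 1.001
grasp_force: 0.0
[ 0.65028244 -0.14869485  0.15057082]
axis top [316.59672254 251.97592744] drum [316.98576413 232.6148974 ]
{'R': [[0.4601, 0.8879, 0.0003], [0.8431, -0.437, 0.3132], [0.2782, -0.1439, -0.9497]], 't': [-0.1671, -0.6356, 0.1249]}
```

View pics/w2.png

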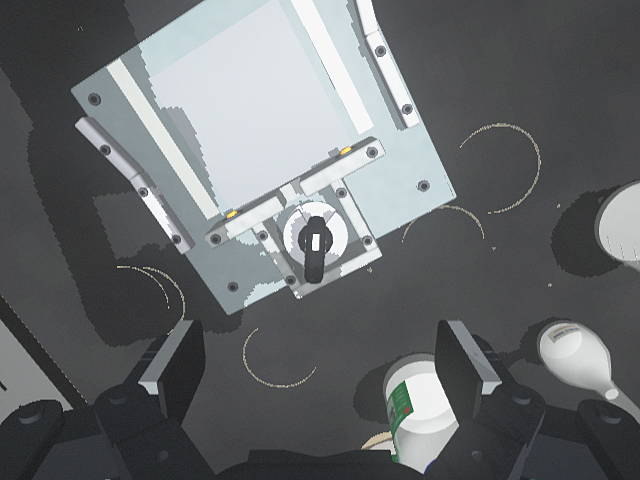

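The bar is upright in the image at column ~315, rows 215–283, which matches the predicted axis (316.6,252). Alignment is good, so I'll descend and grip.

```bash
python3 -c "
from h import *
goto([.6505,-.151,.053],1.09)"
```

```text
d [-0.0016 -0.0025  0.122 ] r [ 0.0001 -0.0001  0.0032] yaw now 1.095 j6 -1.431 t 3.45
```

```bash
python3 -m inch '[{"dx":-0.0016,"dy":-0.0025,"dz":0.06,"rx":0,"ry":0,"rz":0},{"dx":-0.0016,"dy":-0.0025,"dz":0.1,"rx":0,"ry":0,"rz":0},{"dx":-0.0016,"dy":-0.0025,"dz":0.122,"rx":0,"ry":0,"rz":0},{"dx":-0.0016,"dy":-0.0025,"dz":0.122,"rx":0,"ry":0,"rz":0}]'
python3 -m inch '[{"dx":0,"dy":0,"dz":0,"rx":0,"ry":0,"rz":0},{"dx":0,"dy":0,"dz":0,"rx":0,"ry":0,"rz":0},{"dx":0,"dy":0,"dz":0,"rx":0,"ry":0,"rz":0},{"dx":0,"dy":0,"dz":0,"rx":0,"ry":0,"rz":0},{"dx":0,"dy":0,"dz":0,"rx":0,"ry":0,"rz":0}]' -1
python3 -c "
from h import *
goto([.6505,-.151,.053],1.09)"
```

```text
time: 3.85
tool_pos: [0.6489, -0.1514, 0.0504]
tool_rot: [-0.002, 0.237, 0.972, 0.0]
contact_force: [-0.3, 0.1, -0.3]
gripper_width: 0.998
grasp_force: 0.0
time: 4.35
tool_pos: [0.6512, -0.1525, 0.0537]
tool_rot: [0.001, 0.237, 0.971, -0.0]
contact_force: [1.5, 1.5, 2.4]
gripper_width: 0.142
grasp_force: 5.6
d [0.0017 0.0013 0.0008] r [0.0002 0.0009 0.0013] yaw now 1.092 j6 -1.433 t 4.35
```

```bash
python3 -m inch '[{"dx":0,"dy":0,"dz":0,"rx":0,"ry":0,"rz":0},{"dx":0,"dy":0,"dz":0,"rx":0,"ry":0,"rz":0},{"dx":0,"dy":0,"dz":0,"rx":0,"ry":0,"rz":0}]' -1
python3 -m inch '[{"dx":0,"dy":0,"dz":0,"rx":0,"ry":0,"rz":-0.09},{"dx":0,"dy":0,"dz":0,"rx":0,"ry":0,"rz":-0.18},{"dx":0,"dy":0,"dz":0,"rx":0,"ry":0,"rz":-0.27},{"dx":0,"dy":0,"dz":0,"rx":0,"ry":0,"rz":-0.31},{"dx":0,"dy":0,"dz":0,"rx":0,"ry":0,"rz":-0.34}]'
python3 -c "
from h import *
s=state();print(s['ft_torque'],s['contact_force']);goto([.6505,-.151,.053],1.6)"
```

```text
time: 4.65
tool_pos: [0.6512, -0.1526, 0.0539]
tool_rot: [0.001, 0.237, 0.971, -0.0]
contact_force: [-2.0, 0.5, 4.7]
gripper_width: 0.112
grasp_force: 59.7
time: 5.15
tool_pos: [0.651, -0.1536, 0.0539]
tool_rot: [0.0, -0.017, 1.0, -0.001]
contact_force: [-2.2, -2.4, 6.3]
gripper_width: 0.111
grasp_force: 59.7
[-0.35692684  0.3898933  -0.02471719] [-2.15733668 -2.37757622  6.2814576 ]
d [0.0005 0.0033 0.0012] r [-0.0014  0.0003  0.0026] yaw now 1.604 j6 -1.945 t 5.15
```

```bash
python3 -m inch '[{"dx":0,"dy":0,"dz":0,"rx":0,"ry":0,"rz":-0.02},{"dx":0,"dy":0,"dz":0,"rx":0,"ry":0,"rz":-0.04},{"dx":0,"dy":0,"dz":0,"rx":0,"ry":0,"rz":-0.04}]'
python3 -c "
from h import *
s=state();print(s['ft_torque'],s['contact_force']);goto([.6505,-.151,.053],1.6)"
```

```text
time: 5.45
tool_pos: [0.651, -0.1536, 0.0539]
tool_rot: [0.0, -0.045, 0.999, -0.001]
contact_force: [-2.2, -2.8, 6.8]
gripper_width: 0.109
grasp_force: 61.1
[-0.34522584  0.41393329 -0.53722564] [-2.18350107 -2.78978239  6.80901579]
d [0.0003 0.0034 0.0011] r [-0.0012  0.0004  0.0403] yaw now 1.66 j6 -2.002 t 5.45
```

```bash
python3 -m inch '[{"dx":0,"dy":0,"dz":0,"rx":0,"ry":0,"rz":0.035},{"dx":0,"dy":0,"dz":0,"rx":0,"ry":0,"rz":0.035},{"dx":0,"dy":0,"dz":0,"rx":0,"ry":0,"rz":0.035},{"dx":0,"dy":0,"dz":0,"rx":0,"ry":0,"rz":0.035}]' 1
python3 -m inch '[{"dx":0,"dy":0,"dz":-0.02,"rx":0,"ry":0,"rz":0},{"dx":0,"dy":0,"dz":-0.25,"rx":0,"ry":0,"rz":0},{"dx":0,"dy":0,"dz":-0.25,"rx":0,"ry":0,"rz":0},{"dx":0,"dy":0,"dz":-0.25,"rx":0,"ry":0,"rz":0},{"dx":0,"dy":0,"dz":-0.25,"rx":0,"ry":0,"rz":0}]'
python3 -c "
from h import *
im,i=snap('wrist','w3')
goto([.4695,.287,.25],0.07)"
```

```text
time: 5.85
tool_pos: [0.6505, -0.1522, 0.0523]
tool_rot: [-0.0, -0.02, 1.0, 0.0]
contact_force: [0.1, -0.2, -0.1]
gripper_width: 0.787
grasp_force: 0.0
time: 6.35
tool_pos: [0.652, -0.1527, 0.2595]
tool_rot: [0.003, -0.02, 1.0, -0.001]
contact_force: [-1.0, 0.5, 1.2]
gripper_width: 1.0
grasp_force: 0.0
d [0.2094 0.5594 0.0136] r [0.0046 0.0112 1.0266] yaw now 1.61 j6 -1.951 t 6.4
```

```bash
python3 - <<'E'
import cv2
a=cv2.imread('pics/w3.png')[20:320,130:530]
cv2.imwrite('pics/w3c.png',cv2.resize(a,(800,600),interpolation=cv2.INTER_CUBIC))
E
```

```text
(no output)
```

View pics/w3c.png

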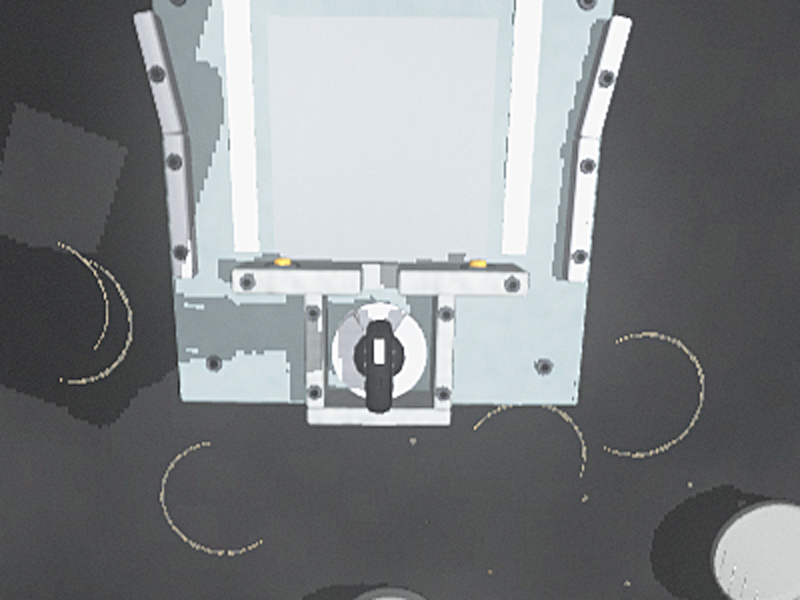

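The cam is now open: the bar lies along the dock's x with the index to the tray side. Plate rear corners are at crop (182,402) and (578,403), and the drum centre is at (379,350). I'll fix the dock pose from a settled frame.

```bash
python3 - <<'E'
from h import *
from scipy.optimize import least_squares
im,i=snap('wrist','w4')
g=lambda a:np.float32(cv2.cvtColor(a,cv2.COLOR_BGR2GRAY))[20:280,130:530]
(sx,sy),_=cv2.phaseCorrelate(g(cv2.imread('pics/w3.png')),g(cv2.imread('pics/w4.png'))); print('shift',sx,sy)
P=[((182,402),.036,-.108,.005),((578,403),.036,.108,.005),((233,293),-.028,-.07,.044),((527,294),-.028,.07,.044),((379,351),0,0,.044),((361,291),-.028,-.0085,.044),((400,291),-.028,.0085,.044)]
def D(p,x,y,z): c,s=np.cos(p[2]),np.sin(p[2]); return [p[0]+c*x-s*y,p[1]+s*x+c*y,z]
f=lambda p:np.concatenate([proj(i,D(p,*q[1:]))-[130+q[0][0]/2+sx,20+q[0][1]/2+sy] for q in P])
r=least_squares(f,[.651,-.152,.03]);print(r.x.round(4),r.fun.round(1))
goto([.4695,.287,.25],0.07)
E
```

```text
shift 1.8196861707169205 -5.387936563601414
[ 0.6521 -0.1531  0.036 ] [ 0.6 -0.9 -0.7 -0.7  0.3 -0.2 -0.1 -0.4  0.4 -0.1  0.6  0.9 -1.1  1. ]
d [0.2091 0.5592 0.0106] r [0.0043 0.0103 1.0266] yaw now 1.61 j6 -1.951 t 6.45
```

```bash
python3 -m inch '[{"dx":0.105,"dy":0.279,"dz":0.005,"rx":0,"ry":0.005,"rz":0.5},{"dx":0.105,"dy":0.279,"dz":0.005,"rx":0,"ry":0.005,"rz":0.5},{"dx":0.105,"dy":0.279,"dz":0.005,"rx":0,"ry":0.005,"rz":0.5},{"dx":0.105,"dy":0.279,"dz":0.005,"rx":0,"ry":0.005,"rz":0.5},{"dx":0.105,"dy":0.279,"dz":0.005,"rx":0,"ry":0.005,"rz":0.5}]' >/dev/null
python3 -c "
from h import *
goto([.4695,.287,.25],0.07)"
```

```text
d [0.2601 0.1344 0.    ] r [-0.0035 -0.004   0.5252] yaw now 0.858 j6 -0.868 t 6.95
```

```bash
python3 -m inch '[{"dx":0.26,"dy":0.134,"dz":0,"rx":-0.003,"ry":-0.004,"rz":0.525},{"dx":0.26,"dy":0.134,"dz":0,"rx":-0.003,"ry":-0.004,"rz":0.525},{"dx":0.26,"dy":0.134,"dz":0,"rx":-0.003,"ry":-0.004,"rz":0.525},{"dx":0.26,"dy":0.134,"dz":0,"rx":-0.003,"ry":-0.004,"rz":0.525},{"dx":0.26,"dy":0.134,"dz":0,"rx":-0.003,"ry":-0.004,"rz":0.525}]' >/dev/null
python3 -m inch '[{"dx":0,"dy":0,"dz":0,"rx":0,"ry":0,"rz":0.02},{"dx":0,"dy":0,"dz":0,"rx":0,"ry":0,"rz":0.02}]'
python3 - <<'E'
from h import *
im,i=snap('wrist','w5')
C,a=np.array([.4695-.003,.287]),.07
for p in [(.003,.046,.109),(.003,-.046,.109),(.052,.063,.042),(.052,-.063,.042),(-.046,.092,.01),(.086,0,.024)]:
    print(p,proj(i,[C[0]+p[0]*np.cos(a)-p[1]*np.sin(a),C[1]+p[0]*np.sin(a)+p[1]*np.cos(a),p[2]]).round(1))
goto([.4695,.287,.081],0.07)
E
```

```text
time: 7.65
tool_pos: [0.471, 0.2807, 0.2499]
tool_rot: [-0.0, 0.653, 0.758, -0.001]
contact_force: [-0.1, -0.2, 0.6]
gripper_width: 1.002
grasp_force: 0.0
(0.003, 0.046, 0.109) [323.8 148.5]
(0.003, -0.046, 0.109) [314.8 262.7]
(0.052, 0.063, 0.042) [379.2 126.5]
(0.052, -0.063, 0.042) [363.5 257.8]
(-0.046, 0.092, 0.01) [275.1  84.8]
(0.086, 0, 0.024) [402.9 194.5]
d [ 0.0093 -0.0009  0.2111] r [-0.0008  0.0003  0.0519] yaw now 0.148 j6 0.252 t 7.7
```

View pics/w5.png

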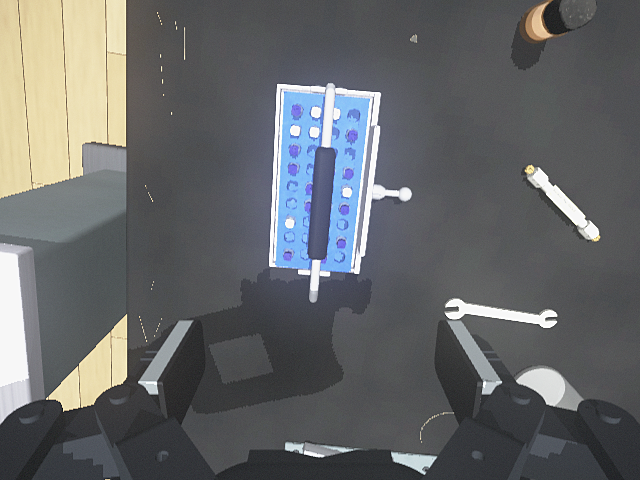

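The handle ends at (325,148) and (317,259) and the stud head at (404,194) are within about 2 px of the prediction. I'll descend on the handle.

```bash
python3 -m inch '[{"dx":0.009,"dy":0.0,"dz":0.06,"rx":0,"ry":0,"rz":0.053},{"dx":0.009,"dy":0.0,"dz":0.12,"rx":0,"ry":0,"rz":0.053},{"dx":0.009,"dy":0.0,"dz":0.18,"rx":0,"ry":0,"rz":0.053},{"dx":0.009,"dy":0.0,"dz":0.211,"rx":0,"ry":0,"rz":0.053},{"dx":0.009,"dy":0.0,"dz":0.211,"rx":0,"ry":0,"rz":0.053}]'
python3 -m inch '[{"dx":0,"dy":0,"dz":0,"rx":0,"ry":0,"rz":0}]'
python3 -c "
from h import *
goto([.4705,.287,.081],0.067)"
```

```text
time: 8.2
tool_pos: [0.4674, 0.284, 0.0758]
tool_rot: [-0.002, 0.684, 0.73, -0.005]
contact_force: [0.2, -0.2, 0.4]
gripper_width: 0.998
grasp_force: 0.0
time: 8.3
tool_pos: [0.4714, 0.286, 0.0817]
tool_rot: [-0.0, 0.684, 0.73, -0.0]
contact_force: [0.4, 0.0, 0.8]
gripper_width: 0.999
grasp_force: 0.0
d [ 0.0013 -0.001   0.0008] r [-0.0006  0.0001 -0.0011] yaw now 0.065 j6 0.345 t 8.3
```

```bash
python3 -m inch '[{"dx":0,"dy":0,"dz":0,"rx":0,"ry":0,"rz":0},{"dx":0,"dy":0,"dz":0,"rx":0,"ry":0,"rz":0},{"dx":0,"dy":0,"dz":0,"rx":0,"ry":0,"rz":0},{"dx":0,"dy":0,"dz":0,"rx":0,"ry":0,"rz":0},{"dx":0,"dy":0,"dz":0,"rx":0,"ry":0,"rz":0}]' -1
python3 -m inch '[{"dx":0,"dy":0,"dz":0,"rx":0,"ry":0,"rz":0},{"dx":0,"dy":0,"dz":0,"rx":0,"ry":0,"rz":0},{"dx":0,"dy":0,"dz":0,"rx":0,"ry":0,"rz":0}]' -1
python3 -m inch '[{"dx":0,"dy":0,"dz":-0.02,"rx":0,"ry":0,"rz":0},{"dx":0,"dy":0,"dz":-0.05,"rx":0,"ry":0,"rz":0},{"dx":0,"dy":0,"dz":-0.1,"rx":0,"ry":0,"rz":0},{"dx":0,"dy":0,"dz":-0.1,"rx":0,"ry":0,"rz":0},{"dx":0,"dy":0,"dz":-0.1,"rx":0,"ry":0,"rz":0}]'
python3 - <<'E'
from h import *
a=.034;c=[.6521,-.1531]
D=lambda x,y,z:[c[0]+x*np.cos(a)-y*np.sin(a),c[1]+x*np.sin(a)+y*np.cos(a),z]
for ox in (-.182,): print(D(ox+.003,0,.16)); goto(D(ox+.003,0,.16),a)
E
```

```text
time: 8.8
tool_pos: [0.4706, 0.2868, 0.0818]
tool_rot: [-0.0, 0.683, 0.73, -0.0]
contact_force: [-4.8, -1.0, 10.7]
gripper_width: 0.148
grasp_force: 57.6
time: 9.1
tool_pos: [0.4706, 0.2868, 0.0819]
tool_rot: [-0.0, 0.683, 0.73, -0.001]
contact_force: [-3.4, -2.1, 6.2]
gripper_width: 0.142
grasp_force: 58.7
time: 9.6
tool_pos: [0.4712, 0.2869, 0.1614]
tool_rot: [0.0, 0.683, 0.73, 0.0]
contact_force: [-0.6, 0.4, -6.7]
gripper_width: 0.139
grasp_force: 58.8
[np.float64(0.47320345203354475), np.float64(-0.15918482749843932), 0.16]
d [-0.5565 -0.0344  0.0015] r [ 0.0004 -0.0003  0.0215] yaw now 0.066 j6 0.345 t 9.6
```

```bash
python3 -m inch '[{"dx":-0.02,"dy":-0.0012,"dz":0,"rx":0,"ry":0,"rz":0},{"dx":-0.06,"dy":-0.0037,"dz":0,"rx":0,"ry":0,"rz":0},{"dx":-0.11,"dy":-0.0068,"dz":0,"rx":0,"ry":0,"rz":0},{"dx":-0.16,"dy":-0.01,"dz":0,"rx":0,"ry":0,"rz":0},{"dx":-0.21,"dy":-0.013,"dz":0,"rx":0,"ry":0,"rz":0}]' >/dev/null
python3 -m inch '[{"dx":-0.05,"dy":-0.0031,"dz":0,"rx":0,"ry":0,"rz":0},{"dx":-0.1,"dy":-0.0062,"dz":0,"rx":0,"ry":0,"rz":0},{"dx":-0.15,"dy":-0.0093,"dz":0,"rx":0,"ry":0,"rz":0},{"dx":-0.2,"dy":-0.0124,"dz":0,"rx":0,"ry":0,"rz":0},{"dx":-0.25,"dy":-0.0155,"dz":0,"rx":0,"ry":0,"rz":0}]' >/dev/null
python3 -m inch '[{"dx":-0.04,"dy":-0.0025,"dz":0,"rx":0,"ry":0,"rz":0.01},{"dx":-0.075,"dy":-0.0045,"dz":0,"rx":0,"ry":0,"rz":0.0215},{"dx":-0.096,"dy":-0.006,"dz":0,"rx":0,"ry":0,"rz":0.0215},{"dx":-0.096,"dy":-0.006,"dz":0,"rx":0,"ry":0,"rz":0.0215},{"dx":-0.096,"dy":-0.006,"dz":0,"rx":0,"ry":0,"rz":0.0215}]'
python3 -m inch '[{"dx":0,"dy":0,"dz":0,"rx":0,"ry":0,"rz":0},{"dx":0,"dy":0,"dz":0,"rx":0,"ry":0,"rz":0}]'
python3 - <<'E'
from h import *
im,i=snap('wrist','w6')
a=.034;c=[.6521,-.1531]
D=lambda x,y,z:[c[0]+x*np.cos(a)-y*np.sin(a),c[1]+x*np.sin(a)+y*np.cos(a),z]
goto(D(-.179,0,.16),a)
M=toolrot().as_matrix(); p=np.array(state()['tool_pos'])
# expected tray points in hand (tool frame: tray x=tool y, tray y=tool x) ; handle centre at tcp z -19mm
for q in [(.052,.063,.042),(.052,-.063,.042),(.086,0,.024),(.003,.046,.109),(.003,-.046,.109)]:
    print('tray',q,proj(i,p+M@np.array([q[1],q[0]-.003,.081-q[2]])).round(1))
for q in [(-.175,.108,.005),(-.175,-.108,.005),(-.04,.07,.044),(-.04,-.07,.044),(-.151,.103,.02),(-.151,-.103,.02)]: print('dock',q,proj(i,D(*q)).round(1))
E
```

```text
time: 11.1
tool_pos: [0.4711, -0.1586, 0.159]
tool_rot: [-0.002, 0.695, 0.719, -0.001]
contact_force: [0.5, 1.1, -5.7]
gripper_width: 0.136
grasp_force: 59.0
time: 11.3
tool_pos: [0.4724, -0.1581, 0.1605]
tool_rot: [-0.001, 0.694, 0.72, -0.001]
contact_force: [0.7, 0.8, -6.1]
gripper_width: 0.137
grasp_force: 59.0
d [-0.0013  0.0007  0.0011] r [-0.001   0.0001  0.001 ] yaw now 0.035 j6 -0.507 t 11.35
tray (0.052, 0.063, 0.042) [417.4 146.4]
tray (0.052, -0.063, 0.042) [401.7 361.7]
tray (0.086, 0, 0.024) [459.9 252.5]
tray (0.003, 0.046, 0.109) [319.7 211.9]
tray (0.003, -0.046, 0.109) [320.  420.7]
dock (-0.175, 0.108, 0.005) [326.3  71.9]
dock (-0.175, -0.108, 0.005) [325.1 328.8]
dock (-0.04, 0.07, 0.044) [525.6 127.5]
dock (-0.04, -0.07, 0.044) [497. 312.]
dock (-0.151, 0.103, 0.02) [360.3  77.7]
dock (-0.151, -0.103, 0.02) [352.8 332.6]
```

View pics/w6.png

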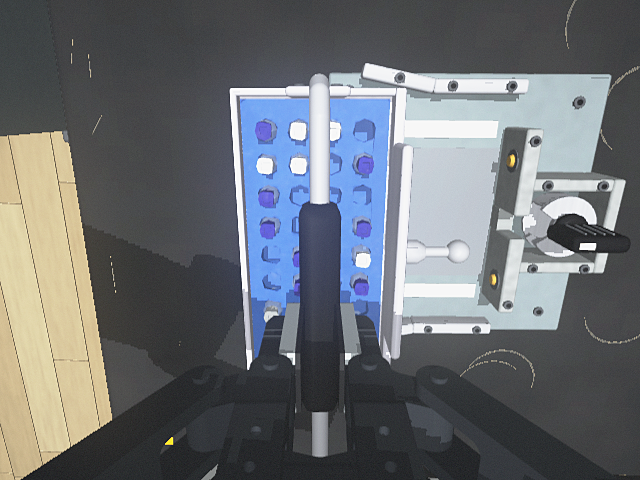

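The tray hangs level in the hand. The stud head is at (458,250) and the plate's right edge runs (412,145)–(400,358), so the tray sits about 1.5 mm toward +y in the grip. The dock features match the prediction, and I'll check the straight guide ends too.

```bash
python3 - <<'E'
from h import *
i=optics.camera_info('wrist')
a=.034;c=[.6521,-.1531]
D=lambda x,y,z:[c[0]+x*np.cos(a)-y*np.sin(a),c[1]+x*np.sin(a)+y*np.cos(a),z]
for q in [(-.032,.09325,.02),(-.032,-.09325,.02),(-.1,.09325,.02),(.036,.108,.005),(.036,-.108,.005)]: print('dock',q,proj(i,D(*q)).round(1))
goto(D(-.179,-.0015,.089),a)
im=cv2.imread('pics/w6.png'); cv2.imwrite('pics/w6c.png',cv2.resize(im[50:350,340:640],(600,600),interpolation=cv2.INTER_CUBIC))
E
```

```text
dock (-0.032, 0.09325, 0.02) [525.3  92.1]
dock (-0.032, -0.09325, 0.02) [490.5 322.4]
dock (-0.1, 0.09325, 0.02) [430.5  92.1]
dock (0.036, 0.108, 0.005) [610.4  71.7]
dock (0.036, -0.108, 0.005) [556.5 328.6]
d [-0.0032  0.0009  0.0898] r [-0.001   0.0001  0.001 ] yaw now 0.035 j6 -0.507 t 11.35
```

View pics/w6c.png

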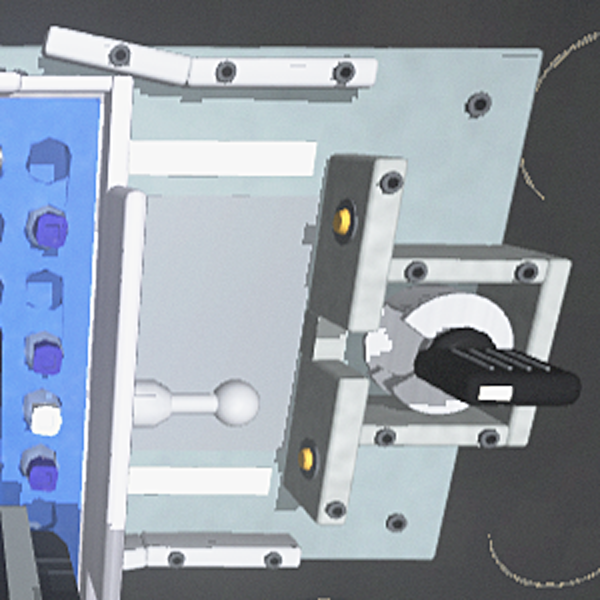

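```bash
python3 -m inch '[{"dx":-0.0045,"dy":0.001,"dz":0.02,"rx":0,"ry":0,"rz":0},{"dx":-0.0045,"dy":0.001,"dz":0.045,"rx":0,"ry":0,"rz":0},{"dx":-0.0045,"dy":0.001,"dz":0.07,"rx":0,"ry":0,"rz":0},{"dx":-0.0045,"dy":0.001,"dz":0.085,"rx":0,"ry":0,"rz":0},{"dx":-0.0045,"dy":0.001,"dz":0.089,"rx":0,"ry":0,"rz":0}]'
python3 -m inch '[{"dx":0,"dy":0,"dz":0,"rx":0,"ry":0,"rz":0},{"dx":0,"dy":0,"dz":0,"rx":0,"ry":0,"rz":0}]'
python3 - <<'E'
from h import *
a=.034;c=[.6521,-.1541]
D=lambda x,y,z:[c[0]+x*np.cos(a)-y*np.sin(a),c[1]+x*np.sin(a)+y*np.cos(a),z]
im,i=snap('wrist','w7')
goto(D(-.179,-.0015,.0886),a)
goto(D(-.1,-.0015,.0886),a)
M=toolrot().as_matrix(); p=np.array(state()['tool_pos']);print(p)
for q in [(.052,.063,.042),(.086,0,.024),(.052,.092,.02)]:
    print('tray',q,proj(i,p+M@np.array([q[1]+.0015,q[0]-.003,.081-q[2]])).round(1))
for q in [(-.032,.09325,.02),(-.032,-.09325,.02),(.036,.108,.005),(.036,-.108,.005),(-.04,.0085,.044),(-.04,-.0085,.044)]: print('dock',q,proj(i,D(*q)).round(1))
cv2.imwrite('pics/w7c.png',cv2.resize(cv2.imread('pics/w7.png')[20:320,340:640],(600,600),interpolation=cv2.INTER_CUBIC))
E
```

```text
time: 11.85
tool_pos: [0.4725, -0.1616, 0.0885]
tool_rot: [-0.002, 0.695, 0.719, -0.001]
contact_force: [-0.1, -0.8, -3.7]
gripper_width: 0.139
grasp_force: 59.6
time: 12.05
tool_pos: [0.4744, -0.1628, 0.0912]
tool_rot: [0.001, 0.695, 0.719, -0.0]
contact_force: [0.6, -0.4, -5.7]
gripper_width: 0.143
grasp_force: 59.1
d [ 0.0016 -0.0015  0.0034] r [0.0007 0.0009 0.0002] yaw now 0.034 j6 -0.513 t 12.1
d [0.0016 0.0972 0.0035] r [0.0007 0.0009 0.0002] yaw now 0.034 j6 -0.513 t 12.1
[ 0.47452397 -0.16292885  0.09132251]
tray (0.052, 0.063, 0.042) [417.3 143.3]
tray (0.086, 0, 0.024) [459.8 250. ]
tray (0.052, 0.092, 0.02) [411.9  83.7]
dock (-0.032, 0.09325, 0.02) [583.5  79.5]
dock (-0.032, -0.09325, 0.02) [528.5 367.2]
dock (0.036, 0.108, 0.005) [690.7  53.5]
dock (0.036, -0.108, 0.005) [606.6 371.7]
dock (-0.04, 0.0085, 0.044) [564.7 239.1]
dock (-0.04, -0.0085, 0.044) [559.1 267.2]
```

View pics/w7c.png

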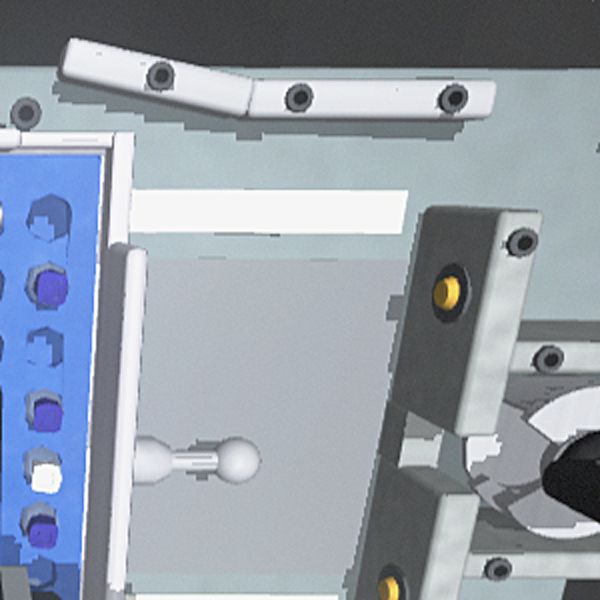

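Stud head at crop (238,459), gap at about (445,459) and guide inner end at (495,118). Lateral alignment is within about 2 mm, so I'll correct that, lower to the runners and slide in gently.

```bash
python3 -m inch '[{"dx":0.0026,"dy":0,"dz":0.0037,"rx":0,"ry":0,"rz":0},{"dx":0.0026,"dy":0.01,"dz":0.0037,"rx":0,"ry":0,"rz":0},{"dx":0.0026,"dy":0.02,"dz":0.0037,"rx":0,"ry":0,"rz":0},{"dx":0.0026,"dy":0.03,"dz":0.0037,"rx":0,"ry":0,"rz":0},{"dx":0.0026,"dy":0.04,"dz":0.0037,"rx":0,"ry":0,"rz":0}]'
cat > w.py <<'E'
from h import *
a=.034;c=np.array([.6521,-.153])
s=state();p=np.array(s['tool_pos']);d=p[:2]-c
x=d[0]*np.cos(a)+d[1]*np.sin(a);y=-d[0]*np.sin(a)+d[1]*np.cos(a)
M=toolrot(s).as_matrix()
print('tray origin x %.4f tool y %.4f under %.4f'%(x-.003,y,p[2]-.0817),'F tool',(M.T@np.array(s['contact_force'])).round(1),'T',(M.T@np.array(s['ft_torque'])).round(2),'yaw %.3f'%(np.arctan2(M[1,1],M[0,1])),s['time'])
E
python3 w.py
```

```text
time: 12.6
tool_pos: [0.5067, -0.1597, 0.088]
tool_rot: [0.0, 0.695, 0.719, -0.0]
contact_force: [-3.6, 0.1, 4.0]
gripper_width: 0.141
grasp_force: 61.0
tray origin x -0.1485 tool y -0.0017 under 0.0063 F tool [ 0.2 -3.5 -4. ] T [0.58 0.03 0.01] yaw 0.034 12.6
```

```bash
python3 -m inch '[{"dx":0,"dy":0,"dz":-0.0008,"rx":0,"ry":0,"rz":0},{"dx":0,"dy":0.01,"dz":-0.0008,"rx":0,"ry":0,"rz":0},{"dx":0,"dy":0.02,"dz":-0.0008,"rx":0,"ry":0,"rz":0},{"dx":0,"dy":0.03,"dz":-0.0008,"rx":0,"ry":0,"rz":0},{"dx":0,"dy":0.03,"dz":-0.0008,"rx":0,"ry":0,"rz":0}]' >/dev/null; python3 w.py
```

```text
tray origin x -0.1238 tool y -0.0016 under 0.0062 F tool [ 0.6  2.  -0.2] T [-0.36 -0.09  0.01] yaw 0.034 13.1
```

```bash
python3 -m inch '[{"dx":0,"dy":0.01,"dz":0,"rx":0,"ry":0,"rz":0},{"dx":0,"dy":0.02,"dz":0,"rx":0,"ry":0,"rz":0},{"dx":0,"dy":0.026,"dz":0,"rx":0,"ry":0,"rz":0},{"dx":0,"dy":0.03,"dz":0,"rx":0,"ry":0,"rz":0},{"dx":0,"dy":0.03,"dz":0,"rx":0,"ry":0,"rz":0}]' >/dev/null; python3 w.py
```

```text
tray origin x -0.1011 tool y -0.0015 under 0.0062 F tool [ 0.1 -0.9 -3.9] T [0.28 0.   0.02] yaw 0.034 13.6
```

```bash
python3 -m inch '[{"dx":0,"dy":0.002,"dz":0,"rx":0,"ry":0,"rz":0},{"dx":0,"dy":0.0035,"dz":0,"rx":0,"ry":0,"rz":0},{"dx":0,"dy":0.0035,"dz":0,"rx":0,"ry":0,"rz":0}]' >/dev/null; python3 w.py
python3 -m inch '[{"dx":0,"dy":0.0015,"dz":0,"rx":0,"ry":0,"rz":0},{"dx":0,"dy":0.0015,"dz":0,"rx":0,"ry":0,"rz":0}]' >/dev/null; python3 w.py
python3 -m inch '[{"dx":0,"dy":0.0015,"dz":0,"rx":0,"ry":0,"rz":0},{"dx":0,"dy":0.0015,"dz":0,"rx":0,"ry":0,"rz":0}]' >/dev/null; python3 w.py
```

```text
tray origin x -0.0990 tool y -0.0015 under 0.0062 F tool [-0.4 -3.5 -5.3] T [ 0.7   0.04 -0.01] yaw 0.034 13.9
tray origin x -0.0978 tool y -0.0015 under 0.0062 F tool [ 0.5 -3.1 -5.6] T [ 0.63  0.02 -0.02] yaw 0.034 14.1
tray origin x -0.0966 tool y -0.0015 under 0.0062 F tool [-0.2 -3.4 -4.3] T [ 0.6   0.02 -0.  ] yaw 0.034 14.3
```

```bash
python3 -m inch '[{"dx":0,"dy":0.0013,"dz":0,"rx":0,"ry":0,"rz":0},{"dx":0,"dy":0.0013,"dz":0,"rx":0,"ry":0,"rz":0}]' >/dev/null; python3 w.py
python3 -m inch '[{"dx":0,"dy":0.0013,"dz":0,"rx":0,"ry":0,"rz":0},{"dx":0,"dy":0.0013,"dz":0,"rx":0,"ry":0,"rz":0}]' >/dev/null; python3 w.py
```

```text
tray origin x -0.0956 tool y -0.0014 under 0.0062 F tool [-0.4 -4.1 -6. ] T [ 0.64 -0.02 -0.01] yaw 0.034 14.5
tray origin x -0.0947 tool y -0.0015 under 0.0064 F tool [ 1.1 -5.1 -7.2] T [ 0.92  0.08 -0.03] yaw 0.034 14.7
```

```bash
python3 -m inch '[{"dx":0,"dy":-0.0006,"dz":-0.0007,"rx":0,"ry":0,"rz":0},{"dx":0,"dy":-0.0006,"dz":-0.0007,"rx":0,"ry":0,"rz":0},{"dx":0,"dy":-0.0006,"dz":-0.0007,"rx":0,"ry":0,"rz":0}]' >/dev/null; python3 w.py
```

```text
tray origin x -0.0952 tool y -0.0015 under 0.0063 F tool [-0.2 -3.1 -4.5] T [ 0.68 -0.07 -0.01] yaw 0.034 15.0
```

```bash
python3 -m inch '[{"dx":0,"dy":0,"dz":0,"rx":0,"ry":0,"rz":0},{"dx":0,"dy":0,"dz":0,"rx":0,"ry":0,"rz":0},{"dx":0,"dy":0,"dz":0,"rx":0,"ry":0,"rz":0},{"dx":0,"dy":0,"dz":0,"rx":0,"ry":0,"rz":0},{"dx":0,"dy":0,"dz":0,"rx":0,"ry":0,"rz":0}]' 1
python3 -m inch '[{"dx":0,"dy":0,"dz":-0.04,"rx":0,"ry":0,"rz":0},{"dx":0,"dy":0,"dz":-0.1,"rx":0,"ry":0,"rz":0},{"dx":0,"dy":0,"dz":-0.16,"rx":0,"ry":0,"rz":0},{"dx":0,"dy":0,"dz":-0.2,"rx":0,"ry":0,"rz":0},{"dx":0,"dy":0,"dz":-0.2,"rx":0,"ry":0,"rz":0}]'
python3 -m inch '[{"dx":0,"dy":0,"dz":0,"rx":0,"ry":0,"rz":0},{"dx":0,"dy":0,"dz":0,"rx":0,"ry":0,"rz":0}]' >/dev/null
python3 - <<'E'
from h import *
im,i=snap('wrist','w8')
cv2.imwrite('pics/w8c.png',cv2.resize(im[40:340,230:580,::-1],(700,600),interpolation=cv2.INTER_CUBIC))
a=.034;c=[.6521,-.153]
D=lambda x,y,z:[c[0]+x*np.cos(a)-y*np.sin(a),c[1]+x*np.sin(a)+y*np.cos(a),z]
f=lambda X:((proj(i,X)-[230,40])*2).round(0)
for q in [(-.044,.063,.048),(-.044,-.063,.048),(-.04,.07,.044),(-.04,-.07,.044),(-.01,0,.03),(0,0,.085)]: print(q,f(D(*q)))
goto([.6515,-.1525,.2],np.pi/2+.034)
E
```

```text
time: 15.5
tool_pos: [0.5604, -0.1574, 0.0881]
tool_rot: [-0.0, 0.695, 0.719, -0.0]
contact_force: [1.0, 0.9, 0.3]
gripper_width: 0.965
grasp_force: 0.0
time: 16.0
tool_pos: [0.5635, -0.1586, 0.2559]
tool_rot: [0.006, 0.695, 0.719, 0.002]
contact_force: [-0.2, -1.4, 0.3]
gripper_width: 0.997
grasp_force: 0.0
(-0.044, 0.063, 0.048) [291. 179.]
(-0.044, -0.063, 0.048) [280. 447.]
(-0.04, 0.07, 0.044) [300. 162.]
(-0.04, -0.07, 0.044) [287. 458.]
(-0.01, 0, 0.03) [351. 312.]
(0, 0, 0.085) [401. 339.]
d [0.0017 0.1154 0.0566] r [-0.0016 -0.0031 -1.0472] yaw now 0.034 j6 -0.435 t 16.25
```

View pics/w8c.png

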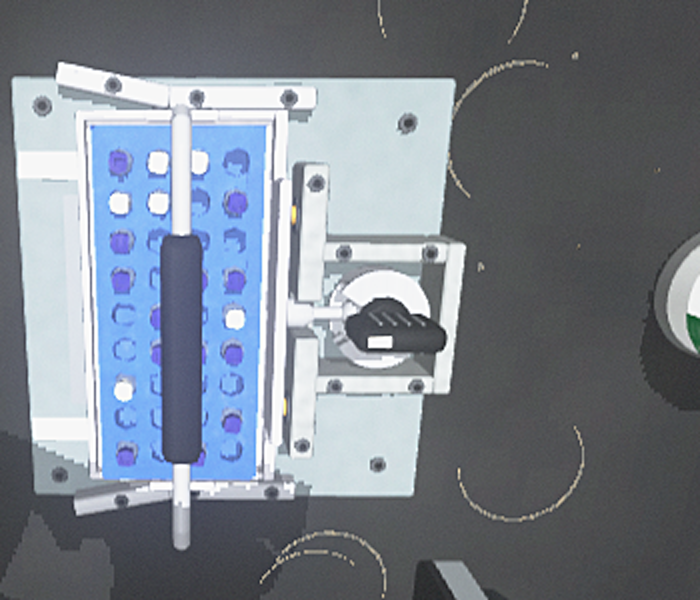

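The tray stands between the guides with its plate edge at crop cols 291–283, exactly the plunger-touch position. The stud has passed through the gap into the cam mouth. Next I go to the knob.

```bash
python3 -m inch '[{"dx":0.001,"dy":0.04,"dz":0,"rx":0,"ry":-0.001,"rz":-0.1},{"dx":0.001,"dy":0.08,"dz":0,"rx":0,"ry":-0.001,"rz":-0.2},{"dx":0.0015,"dy":0.115,"dz":0,"rx":0,"ry":-0.002,"rz":-0.3},{"dx":0.0015,"dy":0.115,"dz":0,"rx":0,"ry":-0.002,"rz":-0.4},{"dx":0.0015,"dy":0.115,"dz":0,"rx":0,"ry":-0.002,"rz":-0.5}]' >/dev/null
python3 -m inch '[{"dx":0,"dy":0,"dz":0.02,"rx":0,"ry":0,"rz":-0.1},{"dx":0,"dy":0,"dz":0.05,"rx":0,"ry":0,"rz":-0.2},{"dx":0,"dy":0,"dz":0.08,"rx":0,"ry":0,"rz":-0.3},{"dx":0,"dy":0,"dz":0.11,"rx":0,"ry":0,"rz":-0.4},{"dx":0,"dy":0,"dz":0.13,"rx":0,"ry":0,"rz":-0.5}]' >/dev/null
python3 -m inch '[{"dx":0,"dy":0,"dz":0,"rx":0,"ry":0,"rz":-0.047},{"dx":0,"dy":0,"dz":0,"rx":0,"ry":0,"rz":-0.047},{"dx":0,"dy":0,"dz":0,"rx":0,"ry":0,"rz":-0.047}]'
python3 -c "
from h import *
goto([.6515,-.1525,.053],np.pi/2+.034)"
```

```text
time: 17.55
tool_pos: [0.6519, -0.1533, 0.143]
tool_rot: [-0.001, -0.016, 1.0, -0.001]
contact_force: [0.6, 0.3, 0.8]
gripper_width: 0.999
grasp_force: 0.0
d [0.0003 0.0012 0.1125] r [-0.0015 -0.0009 -0.0012] yaw now 1.603 j6 -1.943 t 17.55
```

```bash
python3 -m inch '[{"dx":0,"dy":0.001,"dz":0.04,"rx":0,"ry":0,"rz":0},{"dx":0,"dy":0.001,"dz":0.08,"rx":0,"ry":0,"rz":0},{"dx":0,"dy":0.001,"dz":0.105,"rx":0,"ry":0,"rz":0},{"dx":0,"dy":0.001,"dz":0.112,"rx":0,"ry":0,"rz":0},{"dx":0,"dy":0.001,"dz":0.112,"rx":0,"ry":0,"rz":0}]'
python3 -m inch '[{"dx":0,"dy":0,"dz":0,"rx":0,"ry":0,"rz":0},{"dx":0,"dy":0,"dz":0,"rx":0,"ry":0,"rz":0},{"dx":0,"dy":0,"dz":0,"rx":0,"ry":0,"rz":0},{"dx":0,"dy":0,"dz":0,"rx":0,"ry":0,"rz":0},{"dx":0,"dy":0,"dz":0,"rx":0,"ry":0,"rz":0}]' -1 >/dev/null
python3 -m inch '[{"dx":0,"dy":0,"dz":0,"rx":0,"ry":0,"rz":0},{"dx":0,"dy":0,"dz":0,"rx":0,"ry":0,"rz":0},{"dx":0,"dy":0,"dz":0,"rx":0,"ry":0,"rz":0},{"dx":0,"dy":0,"dz":0,"rx":0,"ry":0,"rz":0}]' -1
python3 w.py
```

```text
time: 18.05
tool_pos: [0.6519, -0.1527, 0.0537]
tool_rot: [-0.001, -0.017, 1.0, -0.001]
contact_force: [0.1, -0.1, 0.6]
gripper_width: 1.003
grasp_force: 0.0
time: 18.95
tool_pos: [0.6527, -0.1536, 0.0552]
tool_rot: [0.0, -0.017, 1.0, -0.002]
contact_force: [-1.1, -3.6, 4.9]
gripper_width: 0.108
grasp_force: 58.9
tray origin x -0.0024 tool y -0.0006 under -0.0265 F tool [ 1.2 -3.5 -4.9] T [0.53 0.35 0.05] yaw 1.604 18.95
```

```bash
for k in 1 2 3; do python3 -m inch '[{"dx":0,"dy":0,"dz":0,"rx":0,"ry":0,"rz":0.08},{"dx":0,"dy":0,"dz":0,"rx":0,"ry":0,"rz":0.16},{"dx":0,"dy":0,"dz":0,"rx":0,"ry":0,"rz":0.24},{"dx":0,"dy":0,"dz":0,"rx":0,"ry":0,"rz":0.32},{"dx":0,"dy":0,"dz":0,"rx":0,"ry":0,"rz":0.4}]' >/dev/null; python3 w.py; done
```

```text
tray origin x -0.0024 tool y -0.0004 under -0.0265 F tool [ 0.2 -3.3 -5. ] T [ 0.6  -0.04 -0.06] yaw 1.000 19.45
tray origin x -0.0022 tool y -0.0002 under -0.0265 F tool [-2.6 -2.3 -4.6] T [ 0.28 -0.35 -0.09] yaw 0.400 19.95
tray origin x -0.0021 tool y -0.0003 under -0.0265 F tool [-2.6  0.3 -3.4] T [-0.09 -0.46 -0.17] yaw -0.200 20.45
```

```bash
python3 -m inch '[{"dx":0,"dy":0,"dz":0,"rx":0,"ry":0,"rz":0.08},{"dx":0,"dy":0,"dz":0,"rx":0,"ry":0,"rz":0.16},{"dx":0,"dy":0,"dz":0,"rx":0,"ry":0,"rz":0.24},{"dx":0,"dy":0,"dz":0,"rx":0,"ry":0,"rz":0.32},{"dx":0,"dy":0,"dz":0,"rx":0,"ry":0,"rz":0.38}]' >/dev/null; python3 w.py
python3 -m inch '[{"dx":0,"dy":0,"dz":0,"rx":0,"ry":0,"rz":0.02},{"dx":0,"dy":0,"dz":0,"rx":0,"ry":0,"rz":0.04},{"dx":0,"dy":0,"dz":0,"rx":0,"ry":0,"rz":0.06}]' >/dev/null; python3 w.py
```

```text
tray origin x -0.0018 tool y -0.0004 under -0.0265 F tool [-2.2  2.2 -3.5] T [-0.34 -0.31 -0.22] yaw -0.769 20.95
tray origin x -0.0018 tool y -0.0003 under -0.0265 F tool [-0.8  3.4 -3.9] T [-0.52 -0.2  -0.76] yaw -0.855 21.25
```

```bash
python3 -m inch '[{"dx":0,"dy":0,"dz":0,"rx":0,"ry":0,"rz":-0.02},{"dx":0,"dy":0,"dz":0,"rx":0,"ry":0,"rz":-0.02},{"dx":0,"dy":0,"dz":0,"rx":0,"ry":0,"rz":-0.02},{"dx":0,"dy":0,"dz":0,"rx":0,"ry":0,"rz":-0.02},{"dx":0,"dy":0,"dz":0,"rx":0,"ry":0,"rz":-0.02}]' 1
python3 -m inch '[{"dx":0,"dy":0,"dz":-0.03,"rx":0,"ry":0,"rz":0},{"dx":0,"dy":0,"dz":-0.08,"rx":0,"ry":0,"rz":0},{"dx":0,"dy":0,"dz":-0.14,"rx":0,"ry":0,"rz":0},{"dx":0,"dy":0,"dz":-0.2,"rx":0,"ry":0,"rz":0},{"dx":0,"dy":0,"dz":-0.25,"rx":0,"ry":0,"rz":0}]' >/dev/null
python3 -m inch '[{"dx":0,"dy":0,"dz":0,"rx":0,"ry":0,"rz":0},{"dx":0,"dy":0,"dz":0,"rx":0,"ry":0,"rz":0},{"dx":0,"dy":0,"dz":0,"rx":0,"ry":0,"rz":0}]'
python3 - <<'E'
from h import *
im,i=snap('wrist','w9'); M=toolrot().as_matrix()
cv2.imwrite('pics/w9c.png',cv2.resize(im[40:400,130:550,::-1],(700,600),interpolation=cv2.INTER_CUBIC))
a=.034;c=[.6521,-.153];k=600/360
D=lambda x,y,z:[c[0]+x*np.cos(a)-y*np.sin(a),c[1]+x*np.sin(a)+y*np.cos(a),z]
for q in [(-.04,.063,.048),(-.04,-.063,.048),(-.04,.07,.044),(-.04,-.07,.044),(0,0,.085),(-.019*np.cos(2.4),.019*np.sin(2.4),.085)]: print(q,((proj(i,D(*q))-[130,40])*k).round(0))
E
```

```text
time: 21.75
tool_pos: [0.652, -0.1526, 0.054]
tool_rot: [0.001, 0.931, 0.364, -0.001]
contact_force: [-0.2, -0.2, -0.2]
gripper_width: 0.942
grasp_force: 0.0
time: 22.55
tool_pos: [0.6514, -0.152, 0.2523]
tool_rot: [0.0, 0.931, 0.364, -0.002]
contact_force: [-0.3, -0.1, -0.5]
gripper_width: 1.005
grasp_force: 0.0
(-0.04, 0.063, 0.048) [186. 246.]
(-0.04, -0.063, 0.048) [354. 383.]
(-0.04, 0.07, 0.044) [177. 237.]
(-0.04, -0.07, 0.044) [362. 387.]
(0, 0, 0.085) [318. 281.]
(np.float64(0.014010480595283663), np.float64(0.012833800430471868), 0.085) [317. 244.]
```

View pics/w9c.png

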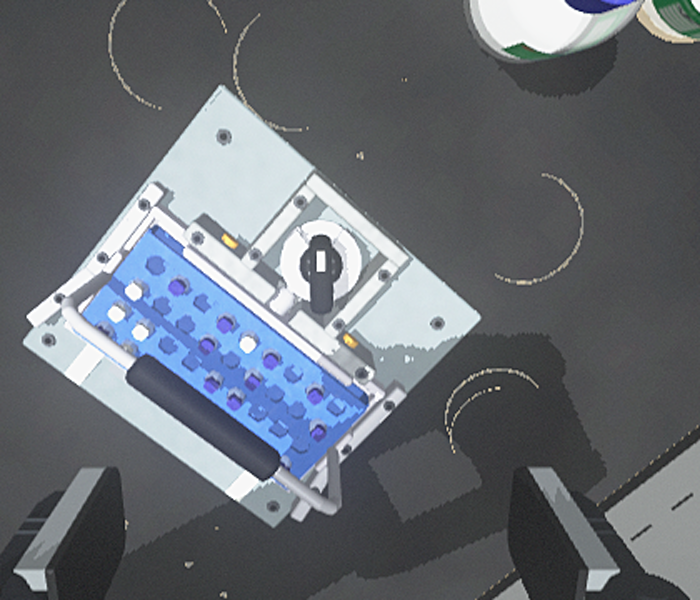

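The bar runs straight up the image from (321,310) to (322,240) with the index at the upper end, which is the predicted 2.4 rad direction. The docking plate lies flush along the wall from (186,246) to (354,383). I'm handing the job in.

```bash
python3 -c "
from h import *
print(ticket.job_done())"
```

```text
the job is handed in; nothing more can be done
None
```

The tray is docked against the stop face, the cam lock is turned clockwise to its closed stop, and the arm is clear; I handed the job in at about 22.6 s, but no verdict came back.

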